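Pack the beading tray

ROBOT

A 6-joint arm with a two-finger parallel gripper is mounted at the origin on the work surface. World frame = base frame: x ahead of the robot, y to its left, z up, the work surface at z = 0. Lengths are in m, angles in rad, forces in N, time in s.
With the tool pointing down it reaches from about 0.225 to 0.875 m from the base axis. Payload 3.4 kg.
Tool frame: the origin (TCP) lies at the very end of the fingers, on their centre line; the grasp point (between the pads) lies 19 mm behind it; z points along the fingers, y is the direction in which the jaws open and shut (so a half turn about z gives the same grasp; the last joint's range is limited). The gripper opens to 85 mm and grips with 20 to 120 N. Pads are 22 mm wide; open, the fingers measure 114 mm over their backs; the gripper's body (76 mm by 85 mm) begins 54 mm behind the grasp point. The pads swing forward as they close: fully open they stand 13 mm farther back than shut.
Start: joints at [1.005, 0.276, 1.505, -0, 1.361, -0.121], TCP at [0.247, 0.519, 0.231] pointing down, gripper open.
Joint ranges: [-2.89, 2.89], [-0.75, 2.08], [0.22, 2.7], [-1.18, 4.32], [0.11, 2.71], [-2.7, 2.7]. Speed limits (rad/s): [2.57, 2.57, 3.14, 3.14, 3.14, 3.14].

INTERFACE

Orientations are given as a unit quaternion [w, x, y, z].
In Python, from rig import get_state, get_image, calibration, sign_off gives the robot as it stands. The module is installed in compiled form; this text tells all that it offers.
- The arm moves only by the tool drive_tool, never from a script. Its argument "targets" is one flat list of numbers, 7 for each row, row after row: the turn, a rotation vector about the tool's x, y, z in degrees, then the shift along the tool's x, y, z in mm, then the opening, from 0 (shut) to 1 (fully open). In form: [wx, wy, wz, tx, ty, tz, fingers, wx, wy, wz, tx, ty, tz, fingers, ...]. A call has 1 to 12 rows; each row shifts and turns the commanded pose from where the row before left it, along the tool's axes as they then stand; what a row does not reach is not made up. A row lasts 1/8 s, in which the tool goes at most 62.5 mm and 10.7 degrees, less where a joint would pass 70% of its speed; a pose out of reach is approached as far as the arm can. A call is refused whole if a number of a shift passes 62.5 or a number of a turn 10.7, either way. A call with a gripper value outside its range is refused whole. The fingers move at their own pace and stop on an object; "grip_force" is the grip in N (left out, the last holds). Time passes only in rows, so rows that do not move let the fingers close. It gives the time, the measured TCP pose, the force and the opening at its end, in the units of the state.
- get_state(): the state, without advancing time (a new reading comes with each control period).
- get_image(name): name is "scene" or "side" or "wrist"; returns the picture (384x512x3 uint8, red, green, blue); there is no depth.
- calibration(name): a dict with "mtx" (3x3 intrinsics, pixels), "world_to_cam" (4x4, takes a point from world to camera coordinates); the wrist camera has in their place "hand_eye" (4x4, takes a point from camera to tool coordinates, whose origin is the TCP and whose axes are the flange's). Camera axes: x right, y down, z forward; pixel columns grow to the right and rows downward; lengths in m; the calibration is good to about 2 mm. A picture is of the moment at which its call begins: read the wrist's pose just before it. calibration takes no time and is no camera call.
- sign_off(): hands the job in, once; it reports no verdict.
The state is a dict: "clock": time; "qpos": joint angles; "qd": joint speeds; "effort": joint torques, N m; "position": TCP position; "ee_rot": TCP orientation; "contact_force": force on the tool from outside, world axes, zero at the start; "moment": the same for the moment, N m; "width": finger opening in m.
Only numpy, scipy, OpenCV 4.12 (cv2) and the standard library are available. Lean on these libraries where they do the work, as an engineer would, in place of code of your own. Each camera call takes 0.05 s, during which the arm holds its last target.

TASK

Pack the wooden tray for the next beading session: stand each of the four silver bead tins upright in the tray, centred on the disc of the same colour as its lid. The black glue pots with red and blue lids (black spot in the middle) look alike but do not belong: leave them standing where they are on the cork mat.

Things in the scene. Friction and masses are not known exactly. Their poses are not given: they have to be found in the camera images.
- red_tin_mid (a point): Bead tin: closed upright cylinder, 42 mm diameter, 56 mm tall, about 0.12 kg, bare silver metal body with a plain red lid (no black centre). The point is its centre, half-way up (28 mm above its foot); z is its axis, up. Starts standing on the 3 mm thick cork mat, about 90 mm centre to centre from its neighbours (75 mm at the least).
- yellow_tin_mid (a point): Bead tin: closed upright cylinder, 42 mm diameter, 56 mm tall, about 0.12 kg, bare silver metal body with a plain yellow lid (no black centre). The point is its centre, half-way up (28 mm above its foot); z is its axis, up. Starts standing on the 3 mm thick cork mat, about 90 mm centre to centre from its neighbours (75 mm at the least).
- green_tin_mid (a point): Bead tin: closed upright cylinder, 42 mm diameter, 56 mm tall, about 0.12 kg, bare silver metal body with a plain green lid (no black centre). The point is its centre, half-way up (28 mm above its foot); z is its axis, up. Starts standing on the 3 mm thick cork mat, about 90 mm centre to centre from its neighbours (75 mm at the least).
- blue_tin_mid (a point): Bead tin: closed upright cylinder, 42 mm diameter, 56 mm tall, about 0.12 kg, bare silver metal body with a plain blue lid (no black centre). The point is its centre, half-way up (28 mm above its foot); z is its axis, up. Starts standing on the 3 mm thick cork mat, about 90 mm centre to centre from its neighbours (75 mm at the least).
- red_pot_mid (a point): Glue pot, a look-alike that does not belong in the tray: same size and shape as a bead tin (42 mm diameter, 56 mm tall) and a red lid, but a black body and a black round spot (25 mm) in the middle of the lid. The point is its centre, half-way up. Stands on the cork mat among the tins; also on the mat are a brass bangle and a wooden button, both under 9 mm high.
- blue_pot_mid (a point): Glue pot, a look-alike that does not belong in the tray: same size and shape as a bead tin (42 mm diameter, 56 mm tall) and a blue lid, but a black body and a black round spot (25 mm) in the middle of the lid. The point is its centre, half-way up. Stands on the cork mat among the tins; also on the mat are a brass bangle and a wooden button, both under 9 mm high.
- red_disc: Flat red disc, 66 mm diameter, 3 mm thick, fixed on the floor of one of the four square pockets of the low wooden tray (188 mm square, fixed to the table; pocket inside 88 mm, centres 92 mm apart, walls 4 mm thick). The origin is the centre of the disc's underside, z up; its x and y axes run along the tray's walls. The disc's upper face is 3 mm above the origin, the tops of the tray's walls 10 mm above it. Which pocket holds which colour varies.
- yellow_disc: Flat yellow disc, 66 mm diameter, 3 mm thick, fixed on the floor of one of the four square pockets of the low wooden tray (188 mm square, fixed to the table; pocket inside 88 mm, centres 92 mm apart, walls 4 mm thick). The origin is the centre of the disc's underside, z up; its x and y axes run along the tray's walls. The disc's upper face is 3 mm above the origin, the tops of the tray's walls 10 mm above it. Which pocket holds which colour varies.
- green_disc: Flat green disc, 66 mm diameter, 3 mm thick, fixed on the floor of one of the four square pockets of the low wooden tray (188 mm square, fixed to the table; pocket inside 88 mm, centres 92 mm apart, walls 4 mm thick). The origin is the centre of the disc's underside, z up; its x and y axes run along the tray's walls. The disc's upper face is 3 mm above the origin, the tops of the tray's walls 10 mm above it. Which pocket holds which colour varies.
- blue_disc: Flat blue disc, 66 mm diameter, 3 mm thick, fixed on the floor of one of the four square pockets of the low wooden tray (188 mm square, fixed to the table; pocket inside 88 mm, centres 92 mm apart, walls 4 mm thick). The origin is the centre of the disc's underside, z up; its x and y axes run along the tray's walls. The disc's upper face is 3 mm above the origin, the tops of the tray's walls 10 mm above it. Which pocket holds which colour varies.
Things that resemble listed ones, but are neither listed nor needed, are in the scene too. Several things look just like the green_disc: the one meant starts nearest to the robot's base. Leave any purple look-alike of the part that bears red_tin_mid alone.

How it is judged:
At the end, for the whole second after the job is handed in: Each of the four bead tins stands upright (within 0.12 rad), released and at rest, on the disc of its lid's colour, its axis within 14 mm of the disc's centre; both glue pots stand upright within 25 mm of where they started (horizontal distance between red_tin_mid and red_disc below 0.014 m and z of red_tin_mid in the frame of red_disc between 0.026 and 0.036 m and angle between each of red_tin_mid, yellow_tin_mid, green_tin_mid, blue_tin_mid, red_pot_mid, blue_pot_mid's own z axis and vertical below 0.12 rad and linear speed of each of red_tin, yellow_tin, green_tin, blue_tin below 0.02 m/s and horizontal distance between yellow_tin_mid and yellow_disc below 0.014 m and z of yellow_tin_mid in the frame of yellow_disc between 0.026 and 0.036 m and horizontal distance between green_tin_mid and green_disc below 0.014 m and z of green_tin_mid in the frame of green_disc between 0.026 and 0.036 m and horizontal distance between blue_tin_mid and blue_disc below 0.014 m and z of blue_tin_mid in the frame of blue_disc between 0.026 and 0.036 m and distance of each of red_pot_mid, blue_pot_mid from where it was at the start of the episode below 0.025 m); the robot touches nothing.
It fails at once if the red glue pot is shifted more than 25 mm, lifted or knocked over (distance of red_pot_mid from where it was at the start of the episode above 0.025 m or angle between red_pot_mid's own z axis and vertical above 0.3 rad).
It fails at once if the blue glue pot is shifted more than 25 mm, lifted or knocked over (distance of blue_pot_mid from where it was at the start of the episode above 0.025 m or angle between blue_pot_mid's own z axis and vertical above 0.3 rad).
It also fails if it takes over 93 s, if anything falls off the work surface, if the arm or the gripper's body presses on something with over 40 N, if the wrist force passes 120 N, or if a joint passes its speed limit or range.

## Working session

There is one attempt and no reset: what is moved stays moved. The work goes in short steps, Python scripts to look and compute and a tool call to move; the robot and the scene stay as the last step left them, time stands still between calls to the robot, and variables do not carry over. Pictures are saved under pics/ and viewed, and the job is handed in when it is done.

Besides the shell and the picture viewer there is one more tool, called after ">>>" as name(argument=value, ...) on one line, values as JSON. drive_tool: Moves the arm, as the interface text tells. Its arguments: {"type":"object","properties":{"targets":{"type":"array"},"grip_force":{"type":"number"}},"required":["targets"]}

```bash
mkdir -p pics; cat > look.py <<'E'
from rig import *
import cv2,sys,numpy as np
def snap(n,f):
    im=get_image(n); cv2.imwrite(f,cv2.cvtColor(im,cv2.COLOR_RGB2BGR)); return im
E
python3 - <<'E'
from look import *
s=get_state();print(s)
for n in["scene","side","wrist"]:
    snap(n,f"pics/{n}0.png");print(n,{k:np.round(v,3).tolist() for k,v in calibration(n).items()})
E
```

```text
{'clock': 0.0, 'qpos': array([ 1.00502080e+00,  2.76590686e-01,  1.50617798e+00,  1.21121472e-05,
        1.36067114e+00, -1.21020333e-01]), 'qd': array([ 1.52922857e-03, -6.29463690e-04,  7.35312159e-05,  8.13694345e-04,
       -7.03528311e-04, -2.38601941e-04]), 'effort': array([ 2.27756132e-04, -4.16773510e+01, -2.45802319e+01, -2.04192356e-04,
        1.10724242e-02, -2.19519421e-05]), 'position': array([0.24710559, 0.51859621, 0.23042429]), 'ee_rot': array([-3.16533574e-04,  2.20550436e-01,  9.75375134e-01, -8.67660564e-04]), 'contact_force': array([ 0.34584947,  1.12718235, -0.55774209]), 'moment': array([-0.02454035,  0.03633198, -0.00461584]), 'width': 0.0852304864055583}
scene {'mtx': [[373.942, 0.0, 255.727], [0.0, 373.942, 190.05], [0.0, 0.0, 1.0]], 'world_to_cam': [[0.269, 0.963, 0.018, -0.161], [0.734, -0.193, -0.652, -0.344], [-0.624, 0.188, -0.758, 1.142], [0.0, 0.0, 0.0, 1.0]]}
side {'mtx': [[446.684, 0.0, 257.397], [0.0, 446.684, 185.042], [0.0, 0.0, 1.0]], 'world_to_cam': [[0.764, -0.646, 0.0, -0.378], [-0.374, -0.443, -0.815, 0.227], [0.526, 0.622, -0.579, 0.733], [0.0, 0.0, 0.0, 1.0]]}
wrist {'mtx': [[333.62, 0.0, 253.295], [0.0, 333.62, 190.962], [0.0, 0.0, 1.0]], 'hand_eye': [[0.001, -0.961, -0.277, 0.07], [1.0, 0.0, 0.002, -0.0], [-0.002, -0.277, 0.961, -0.142], [0.0, 0.0, 0.0, 1.0]]}
```

View pics/scene0.png

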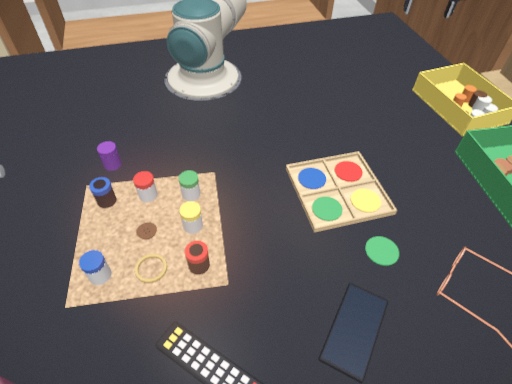

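View pics/side0.png

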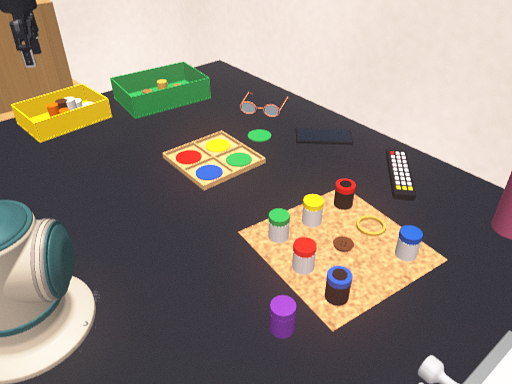

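View pics/wrist0.png

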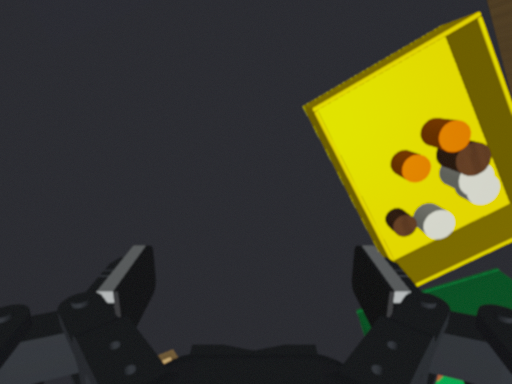

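Scene view: tins red (145,182), green (189,181), yellow (191,211), blue (94,262); pots blue (102,187) and red (197,250); a purple decoy (109,150). In the tray: blue (312,178), red (348,171), yellow (367,200), green (327,209). A loose green disc lies at (382,250). Next I measure these in both views.

```bash
cat > meas.py <<'E'
from look import *
def ray(n,uv):
    c=calibration(n);K=c["mtx"];T=np.array(c["world_to_cam"]);R=T[:3,:3];t=T[:3,3]
    d=cv2.undistortPoints(np.float64([[uv]]),np.float64(K),None).ravel()
    return -R.T@t, R.T@np.array([d[0],d[1],1.])
def onz(n,uv,z):
    o,d=ray(n,uv);return o+d*(z-o[2])/d[2]
def tri(a,b):
    P=[np.array(calibration(n)["mtx"])@np.array(calibration(n)["world_to_cam"])[:3] for n in("scene","side")]
    X=cv2.triangulatePoints(P[0],P[1],np.float64(a).reshape(2,1),np.float64(b).reshape(2,1)).ravel();return X[:3]/X[3]
H={"red":[(0,5),(174,180)],"yellow":[(24,35)],"green":[(55,80)],"blue":[(105,122)],"purple":[(128,150)]}
def blobs(im,c,mina=60):
    h=cv2.cvtColor(im,cv2.COLOR_RGB2HSV);m=np.zeros(im.shape[:2],np.uint8)
    for a,b in H[c]: m|=cv2.inRange(h,(a,150,70),(b,255,255))
    cs,_=cv2.findContours(m,cv2.RETR_EXTERNAL,cv2.CHAIN_APPROX_NONE);o=[]
    for k in cs:
        if len(k)>12 and cv2.contourArea(k)>mina:
            o.append((cv2.contourArea(k),cv2.fitEllipse(k),cv2.boundingRect(k),k))
    return sorted(o,key=lambda q:-q[0])
E
python3 - <<'E'
from meas import *
for n in("scene","side"):
    im=cv2.cvtColor(cv2.imread(f"pics/{n}0.png"),cv2.COLOR_BGR2RGB)
    for c in H:
        for a,e,r,k in blobs(im,c):
            print(n,c,a,np.round(e[0],1),np.round(e[1],1),r,np.round(onz(n,e[0],.059)[:2],3),np.round(onz(n,e[0],.008)[:2],3))
E
python3 - <<'E'
import cv2
a=cv2.imread('pics/scene0.png')[140:300,60:240];cv2.imwrite('pics/crop0.png',cv2.resize(a,None,fx=4,fy=3.7,interpolation=cv2.INTER_CUBIC)[:600,:800])
E
```

```text
scene red 375.0 [348.2 170.9] [18.1 26.5] (335, 162, 27, 19) [0.525 0.228] [0.483 0.259]
scene red 362.0 [196.4 252. ] [21.1 22. ] (186, 241, 22, 23) [ 0.641 -0.124] [ 0.609 -0.124]
scene red 247.5 [143.  179.5] [16.6 19.2] (133, 171, 20, 18) [ 0.438 -0.203] [ 0.389 -0.209]
scene blue 380.0 [311.9 177.9] [18.5 26.3] (299, 168, 27, 20) [0.524 0.144] [0.482 0.167]
scene blue 104.5 [ 85.3 262.7] [10.2 16.1] (80, 253, 12, 18) [ 0.612 -0.316] [ 0.578 -0.332]
side red 346.5 [304.1 246.8] [19.3 23. ] (293, 237, 23, 21) [ 0.429 -0.207] [ 0.47  -0.171]
side red 257.0 [345.1 186.1] [16.4 20.1] (335, 178, 21, 17) [ 0.628 -0.131] [ 0.687 -0.088]
side red 235.5 [188.1 156.8] [12.2 24.9] (176, 151, 25, 13) [0.438 0.183] [0.48  0.255]
side yellow 3433.5 [ 60.2 111.7] [ 46.3 100.8] (11, 84, 101, 58) [0.298 0.611] [0.326 0.724]
side yellow 237.5 [313.1 201.7] [16.4 19.2] (303, 194, 21, 17) [ 0.537 -0.125] [ 0.588 -0.082]
side yellow 225.5 [217.3 145.2] [12.1 23.9] (206, 139, 24, 13) [0.522 0.182] [0.571 0.255]
side green 307.5 [151.7 106.8] [13.6 47.6] (130, 97, 51, 21) [0.506 0.475] [0.554 0.575]
side green 223.0 [238.4 159.1] [12.1 23.6] (227, 153, 24, 13) [0.522 0.099] [0.571 0.164]
side green 181.5 [259.1 135. ] [10.3 22.7] (248, 130, 23, 11) [0.632 0.155] [0.692 0.225]
side green 165.5 [278.4 214.6] [11.3 19. ] (269, 209, 20, 13) [ 0.456 -0.111] [ 0.499 -0.065]
side green 68.5 [163.  160.5] [ 41.1 141.8] (111, 78, 32, 20) [0.385 0.207] [0.422 0.281]
side blue 313.5 [410.7 234.1] [18.  23.1] (399, 225, 24, 19) [ 0.603 -0.31 ] [ 0.66  -0.283]
side blue 308.0 [339.3 275.1] [16.7 23.7] (327, 267, 25, 18) [ 0.426 -0.293] [ 0.466 -0.264]
side blue 263.5 [208.5 172.1] [13.4 25.3] (196, 165, 26, 15) [0.437 0.1  ] [0.479 0.164]
side purple 834.0 [281.6 315.3] [24.6 45.2] (270, 296, 26, 42) [ 0.297 -0.291] [ 0.326 -0.263]
```

View pics/crop0.png

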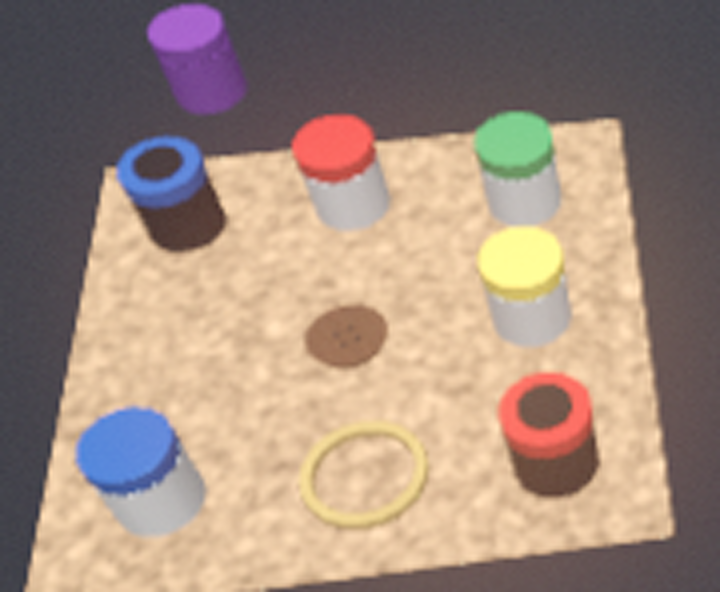

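The crop confirms the choice: plain lids with silver bodies are the tins. The black-centred red and blue ones are pots, and the purple one is ignored. The disc pixels agree across both views at z≈8 mm, spaced 91 mm. Next I refine the lid centres.

```bash
cat >> meas.py <<'E'
H["blue"]=[(100,125)];H["green"]=[(50,85)]
def lids(n,im,names={"red","yellow","green","blue"}):
    h=cv2.cvtColor(im,cv2.COLOR_RGB2HSV);out=[]
    for c in names:
        m=np.zeros(im.shape[:2],np.uint8)
        for a,b in H[c]: m|=cv2.inRange(h,(a,105,70),(b,255,255))
        cs,_=cv2.findContours(m,cv2.RETR_EXTERNAL,cv2.CHAIN_APPROX_NONE)
        for k in cs:
            if cv2.contourArea(k)<90: continue
            x,y,w,hh=cv2.boundingRect(k)
            if w>32 or hh>32: continue
            u=x+(w-1)/2
            o,d=ray(n,(u,y+8)); s=abs(d[2])/np.linalg.norm(d)
            v=y-.5+w*s/2
            out.append((c,(u,v),w,hh,onz(n,(u,v),.059),onz(n,(u,y+hh/2-.5),.008)))
    return out
E
python3 - <<'E'
from meas import *
for n in("scene","side"):
    im=cv2.cvtColor(cv2.imread(f"pics/{n}0.png"),cv2.COLOR_BGR2RGB)
    for c,p,w,h,A,B in sorted(lids(n,im)): print(n,c,np.round(p,1),w,h,np.round(A[:2],3),"disc:",np.round(B[:2],3))
print(tri((348.2,170.9),(188.1,156.8)),tri((311.9,177.9),(208.5,172.1)))
E
```

```text
scene blue [ 91.5 260.1] 24 22 [ 0.61  -0.305] disc: [ 0.578 -0.321]
scene blue [ 99.5 184.2] 22 19 [ 0.429 -0.29 ] disc: [ 0.384 -0.305]
scene blue [312.  177.3] 27 21 [0.522 0.145] disc: [0.482 0.167]
scene green [327.  207.6] 29 23 [0.607 0.144] disc: [0.573 0.167]
scene red [143. 178.] 21 18 [ 0.434 -0.202] disc: [ 0.388 -0.209]
scene red [196.  250.2] 23 23 [ 0.637 -0.124] disc: [ 0.609 -0.125]
scene red [348.  169.9] 27 20 [0.522 0.229] disc: [0.481 0.259]
side blue [208.5 171.7] 26 15 [0.438 0.101] disc: [0.479 0.165]
side blue [339.  274.5] 25 23 [ 0.426 -0.292] disc: [ 0.462 -0.267]
side blue [410.5 232. ] 24 20 [ 0.608 -0.306] disc: [ 0.659 -0.284]
side green [238.5 159.4] 26 13 [0.521 0.098] disc: [0.572 0.164]
side green [259.5 134.4] 24 13 [0.635 0.157] disc: [0.693 0.225]
side green [279.  214.2] 21 18 [ 0.457 -0.11 ] disc: [ 0.495 -0.071]
side red [188.  157.1] 25 13 [0.437 0.182] disc: [0.479 0.255]
side red [304.  244.3] 23 21 [ 0.434 -0.202] disc: [ 0.47  -0.171]
side red [345.  183.5] 21 17 [ 0.635 -0.125] disc: [ 0.687 -0.088]
side yellow [217.5 144.1] 26 15 [0.525 0.186] disc: [0.572 0.255]
side yellow [313.  199.9] 21 17 [ 0.541 -0.121] disc: [ 0.587 -0.082]
side yellow [371.  223.6] 29 19 [ 0.572 -0.244] disc: [ 0.624 -0.212]
[0.48166544 0.25925504 0.00596394] [0.48083912 0.16757245 0.00594162]
```

Both views agree to about 2 mm.
- **Tins:** red (.434,-.202), green (.457,-.110), yellow (.541,-.121), blue (.609,-.306).
- **Discs:** red (.480,.257), blue (.480,.166), yellow (.571,.255), green (.572,.165).

I square the tool to the world axes and go above the green tin.

>>> drive_tool(targets=[0,0,-8.5,0,0,0,0.75,0,0,-8.5,0,0,0,0.75,0,0,-8.5,0,0,0,0.75,0,0,0,-24,-60,0,0.75,0,0,0,-24,-60,0,0.75,0,0,0,-24,-60,0,0.75,0,0,0,-24,-60,0,0.75,0,0,0,-24,-60,0,0.75,0,0,0,-24,-60,0,0.75,0,0,0,-24,-60,0,0.75,0,0,0,-22,-60,0,0.75,0,0,0,0,0,0,0.75], grip_force=40)

```text
clock: 1.65
position: [0.433, 0.0501, 0.2311]
ee_rot: [0.0, 0.004, 1.0, -0.001]
contact_force: [-1.5, 0.5, 0.5]
width: 0.0639
```

>>> drive_tool(targets=[0,0,0,-8,-54,0,0.75,0,0,0,-8,-53,0,0.75,0,0,0,-8,-53,0,0.75,0,0,0,0,0,40,0.75,0,0,0,0,0,40,0.75,0,0,0,0,0,0,0.75,0,0,0,0,0,0,0.75])

```text
clock: 2.52
position: [0.4565, -0.1053, 0.1524]
ee_rot: [0.001, -0.001, 1.0, -0.0]
contact_force: [0.6, -0.5, 1.5]
width: 0.0643
```

```bash
python3 - <<'E'
from meas import *
print(np.round(get_state()["position"],4));snap("wrist","pics/w1.png");snap("side","pics/s1.png")
E
```

```text
[ 0.4565 -0.1053  0.1524]
```

View pics/w1.png

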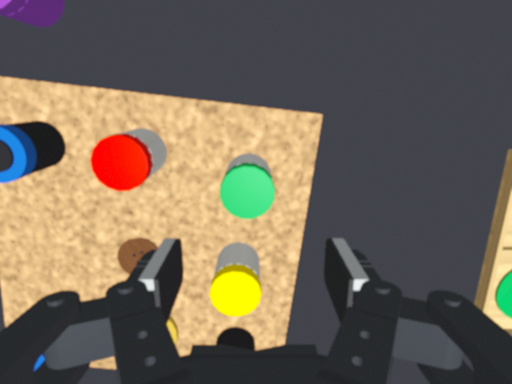

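View pics/s1.png

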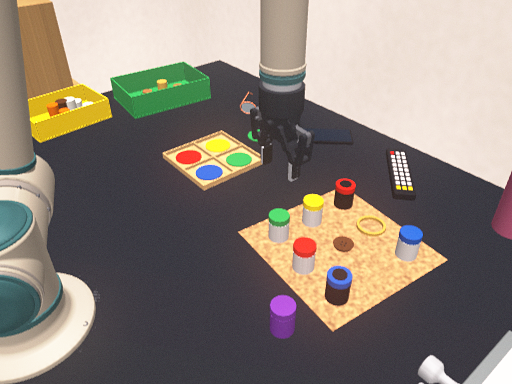

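The wrist view shows the green lid at (248,190), yellow at (236,290) and red at (121,162). I cast those rays to cross-check.

```bash
cat >> meas.py <<'E'
from scipy.spatial.transform import Rotation as Ro
def wray(uv,z,s=None):
    s=s or get_state();c=calibration("wrist")
    q=np.array(s["ee_rot"]);R=Ro.from_quat(q,scalar_first=True).as_matrix()
    d=cv2.undistortPoints(np.float64([[uv]]),np.float64(c["mtx"]),None).ravel();h=np.array(c["hand_eye"])
    o=R@h[:3,3]+s["position"];d=R@h[:3,:3]@[d[0],d[1],1.]
    return o+d*(z-o[2])/d[2]
E
python3 - <<'E'
from meas import *
im=cv2.cvtColor(cv2.imread("pics/w1.png"),cv2.COLOR_BGR2RGB)
for c in("red","yellow","green"):
    for a,e,r,k in blobs(im,c,1000): print(c,np.round(e[0],1),np.round(e[1],1),np.round(wray(e[0],.059),4))
E
```

```text
red [121.4 161.5] [53.7 58.8] [ 0.4339 -0.2009  0.059 ]
yellow [235.1 290.6] [50.4 51.1] [ 0.5397 -0.1205  0.059 ]
green [246.8 190.6] [51.9 52.8] [ 0.4554 -0.1107  0.059 ]
```

Wrist and scene cameras agree within 2 mm. I descend and grip the green tin.

>>> drive_tool(targets=[0,0,0,1,-5,30,0.75,0,0,0,0,0,36,0.75,0,0,0,0,0,36,0.75,0,0,0,0,0,34,0.75,0,0,0,0,0,0,0.75,0,0,0,0,0,0,0.75])

```text
clock: 3.38
position: [0.4562, -0.1112, 0.0169]
ee_rot: [0.002, -0.0, 1.0, -0.001]
contact_force: [1.1, 0.2, -0.4]
width: 0.0645
```

>>> drive_tool(targets=[0,0,0,0,0,0,0.3,0,0,0,0,0,0,0.3,0,0,0,0,0,0,0.3,0,0,0,0,0,0,0.3,0,0,0,0,0,0,0.3,0,0,0,0,0,0,0.3])

```text
clock: 4.12
position: [0.456, -0.1112, 0.0171]
ee_rot: [0.002, -0.0, 1.0, -0.001]
contact_force: [-0.5, 2.0, 5.5]
width: 0.0414
```

>>> drive_tool(targets=[0,0,0,0,0,-20,0.3,0,0,0,0,0,-40,0.3,0,0,0,0,0,-40,0.3,0,0,0,-16,40,0,0.3,0,0,0,-20,46,0,0.3,0,0,0,-20,48,0,0.3,0,0,0,-20,48,0,0.3,0,0,0,-20,48,0,0.3,0,0,0,-20,46,0,0.3,0,0,0,0,0,0,0.3,0,0,0,0,0,0,0.3])

```text
clock: 5.5
position: [0.5699, 0.165, 0.1155]
ee_rot: [-0.0, -0.001, 1.0, -0.0]
contact_force: [0.1, -0.5, -1.3]
width: 0.0409
```

```bash
python3 - <<'E'
from meas import *
snap("wrist","pics/w2.png")
E
```

```text
(no output)
```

View pics/w2.png

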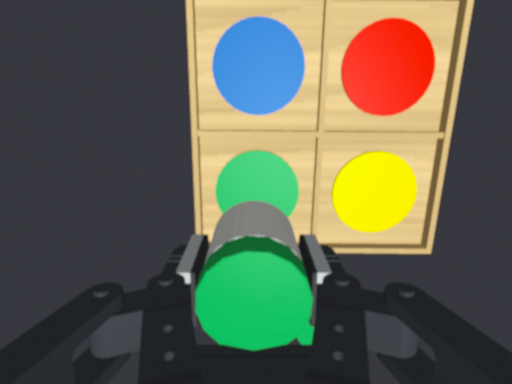

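The wrist view shows the tin held at (255,300), with blue at (258,65), red (388,67), green (257,190) and yellow (375,192). I cross-check the discs.

```bash
python3 - <<'E'
from meas import *
im=cv2.cvtColor(cv2.imread("pics/w2.png"),cv2.COLOR_BGR2RGB)
for c in("red","yellow","blue"):
    for a,e,r,k in blobs(im,c,1000): print(c,np.round(e[0],1),np.round(e[1],1),np.round(wray(e[0],.007),4))
E
```

```text
red [387.6  66.5] [87.2 99.1] [0.4807 0.2592 0.007 ]
yellow [373.9 191.3] [78.  86.2] [0.5726 0.2588 0.007 ]
blue [258.   65.1] [88.6 94.6] [0.4799 0.1676 0.007 ]
```

>>> drive_tool(targets=[0,0,0,-2,2,30,0.3,0,0,0,0,0,35,0.3,0,0,0,0,0,20,0.3,0,0,0,0,0,5,0.3,0,0,0,0,0,0,0.3,0,0,0,0,0,0,0.3])

```text
clock: 6.3
position: [0.5734, 0.1671, 0.0266]
ee_rot: [0.001, 0.0, 1.0, 0.0]
contact_force: [0.8, 0.8, -1.8]
width: 0.0413
```

>>> drive_tool(targets=[0,0,0,1,0,2,0.3,0,0,0,0,0,2,0.3,0,0,0,0,0,1,0.3,0,0,0,0,0,0,0.3])

```text
clock: 6.8
position: [0.5715, 0.1674, 0.0211]
ee_rot: [0.0, -0.0, 1.0, 0.0]
contact_force: [-1.7, -0.9, 5.6]
width: 0.0413
```

>>> drive_tool(targets=[0,0,0,0,0,1,0.3,0,0,0,0,0,0,0.3,0,0,0,0,0,0,0.75,0,0,0,0,0,0,0.75,0,0,0,0,0,0,0.75,0,0,0,0,0,0,0.75])

```text
clock: 7.55
position: [0.5715, 0.1673, 0.019]
ee_rot: [-0.0, -0.0, 1.0, 0.0]
contact_force: [-0.1, 0.8, 0.8]
width: 0.0643
```

>>> drive_tool(targets=[0,0,0,0,0,-20,0.75,0,0,0,0,0,-40,0.75,0,0,0,0,0,-40,0.75,0,0,0,5,-46,0,0.75,0,0,0,5,-48,0,0.75,0,0,0,5,-48,0,0.75,0,0,0,5,-48,0,0.75,0,0,0,5,-48,0,0.75,0,0,0,6,-48,0,0.75,0,0,0,0,0,0,0.75,0,0,0,0,0,0,0.75])

```text
clock: 8.93
position: [0.5404, -0.1184, 0.1191]
ee_rot: [-0.0, 0.0, 1.0, 0.0]
contact_force: [0.6, 0.4, 0.5]
width: 0.0641
```

```bash
python3 - <<'E'
from meas import *
snap("side","pics/s3.png");snap("wrist","pics/w3.png")
E
```

```text
(no output)
```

View pics/s3.png

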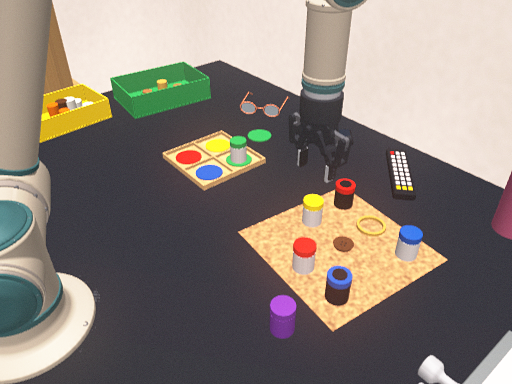

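View pics/w3.png

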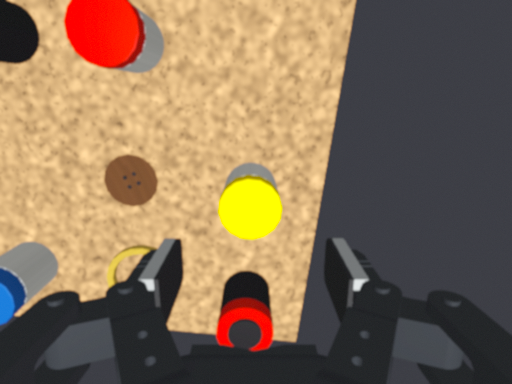

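The green tin stands on its disc in the tray (238,150 in the side view). Yellow is centred ahead at (250,208) in the wrist view. Grip yellow.

>>> drive_tool(targets=[0,0,0,0,-2,30,0.75,0,0,0,0,0,36,0.75,0,0,0,0,0,34,0.75,0,0,0,0,0,2,0.75,0,0,0,0,0,0,0.75,0,0,0,0,0,0,0.3,0,0,0,0,0,0,0.3,0,0,0,0,0,0,0.3,0,0,0,0,0,0,0.3,0,0,0,0,0,0,0.3])

```text
clock: 10.28
position: [0.5419, -0.1209, 0.019]
ee_rot: [0.002, -0.0, 1.0, -0.0]
contact_force: [0.5, 1.6, 6.1]
width: 0.0412
```

>>> drive_tool(targets=[0,0,0,0,0,-20,0.3,0,0,0,0,0,-40,0.3,0,0,0,0,0,-40,0.3,0,0,0,-4,45,0,0.3,0,0,0,-4,48,0,0.3,0,0,0,-4,48,0,0.3,0,0,0,-4,48,0,0.3,0,0,0,-4,48,0,0.3,0,0,0,-4,48,0,0.3,0,0,0,-4,48,0,0.3,0,0,0,-4,48,0,0.3,0,0,0,0,0,0,0.3])

```text
clock: 11.78
position: [0.5724, 0.2636, 0.1173]
ee_rot: [0.0, -0.002, 1.0, 0.001]
contact_force: [-0.4, -0.8, -1.1]
width: 0.0411
```

>>> drive_tool(targets=[0,0,0,0,0,0,0.3])

```text
clock: 11.9
position: [0.572, 0.2598, 0.1171]
ee_rot: [-0.0, -0.0, 1.0, -0.001]
contact_force: [-0.2, -0.6, -0.8]
width: 0.0413
```

>>> drive_tool(targets=[0,0,0,-1,-2,30,0.3,0,0,0,0,0,36,0.3,0,0,0,0,0,20,0.3,0,0,0,0,0,3,0.3,0,0,0,0,0,2,0.3,0,0,0,0,0,2,0.3,0,0,0,0,0,0,0.3,0,0,0,0,0,0,0.3])

```text
clock: 12.9
position: [0.5738, 0.2584, 0.0249]
ee_rot: [0.001, -0.0, 1.0, 0.0]
contact_force: [0.1, 0.5, -1.2]
width: 0.0411
```

>>> drive_tool(targets=[0,0,0,0,0,2,0.3,0,0,0,0,0,1,0.3,0,0,0,0,0,0,0.3,0,0,0,0,0,0,0.3])

```text
clock: 13.4
position: [0.5738, 0.2585, 0.023]
ee_rot: [0.001, -0.0, 1.0, 0.0]
contact_force: [-1.8, -1.4, 7.8]
width: 0.041
```

>>> drive_tool(targets=[0,0,0,0,0,0,0.75,0,0,0,0,0,0,0.75,0,0,0,0,0,0,0.75,0,0,0,0,0,-20,0.75,0,0,0,0,0,-40,0.75,0,0,0,0,0,-40,0.75,0,0,0,14,-46,0,0.75,0,0,0,14,-46,0,0.75,0,0,0,14,-46,0,0.75,0,0,0,14,-46,0,0.75,0,0,0,14,-46,0,0.75,0,0,0,14,-46,0,0.75])

```text
clock: 14.9
position: [0.489, -0.0191, 0.1213]
ee_rot: [0.0, -0.0, 1.0, -0.0]
contact_force: [0.3, 0.3, 0.4]
width: 0.0641
```

>>> drive_tool(targets=[0,0,0,14,-46,0,0.75,0,0,0,14,-46,0,0.75,0,0,0,14,-46,0,0.75,0,0,0,14,-46,0,0.75,0,0,0,0,0,0,0.75,0,0,0,0,0,0,0.75])

```text
clock: 15.65
position: [0.4334, -0.2013, 0.1211]
ee_rot: [-0.0, 0.0, 1.0, 0.001]
contact_force: [0.7, -0.8, -0.1]
width: 0.0637
```

```bash
python3 - <<'E'
from meas import *
a=snap("side","pics/s4.png");b=snap("wrist","pics/w4.png")
cv2.imwrite("pics/m4.png",cv2.cvtColor(cv2.resize(np.hstack([a,b]),(800,300)),cv2.COLOR_RGB2BGR))
for e in blobs(b,"red",1000): print(e[1][0],wray(e[1][0],.059))
E
```

```text
(250.8480682373047, 205.3950958251953) [ 0.43262193 -0.20236438  0.059     ]
```

View pics/m4.png

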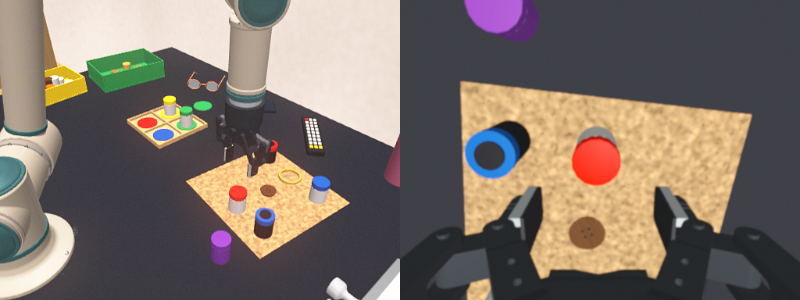

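Yellow and green stand in the tray. The red tin is ahead at the wrist view's (251,205), which places it within 1 mm of the TCP. Descend and grip.

>>> drive_tool(targets=[0,0,0,0,-1,30,0.75,0,0,0,0,0,36,0.75,0,0,0,0,0,36,0.75,0,0,0,0,0,2,0.75,0,0,0,0,0,0,0.75,0,0,0,0,0,0,0.3,0,0,0,0,0,0,0.3,0,0,0,0,0,0,0.3,0,0,0,0,0,0,0.3,0,0,0,0,0,0,0.3])

```text
clock: 17.0
position: [0.4348, -0.2033, 0.0188]
ee_rot: [0.002, 0.0, 1.0, -0.001]
contact_force: [0.3, 1.6, 6.3]
width: 0.0412
```

>>> drive_tool(targets=[0,0,0,0,0,-20,0.3,0,0,0,0,0,-40,0.3,0,0,0,0,0,-40,0.3,0,0,0,-5,45,0,0.3,0,0,0,-5,46,0,0.3,0,0,0,-5,46,0,0.3,0,0,0,-5,46,0,0.3,0,0,0,-5,46,0,0.3,0,0,0,-5,46,0,0.3,0,0,0,-5,46,0,0.3,0,0,0,-4,46,0,0.3,0,0,0,-4,46,0,0.3])

```text
clock: 18.5
position: [0.4765, 0.2117, 0.1178]
ee_rot: [0.0, -0.0, 1.0, 0.0]
contact_force: [-0.0, -0.6, -1.1]
width: 0.0411
```

>>> drive_tool(targets=[0,0,0,-4,46,0,0.3,0,0,0,0,0,0,0.3,0,0,0,0,0,0,0.3])

```text
clock: 18.88
position: [0.48, 0.2557, 0.1173]
ee_rot: [-0.0, -0.001, 1.0, -0.0]
contact_force: [0.7, 0.2, -1.2]
width: 0.0413
```

>>> drive_tool(targets=[0,0,0,0,3,30,0.3,0,0,0,0,0,36,0.3,0,0,0,0,0,20,0.3,0,0,0,0,0,4,0.3,0,0,0,0,0,3,0.3,0,0,0,0,0,0,0.3,0,0,0,0,0,1,0.3,0,0,0,0,0,1,0.3,0,0,0,0,0,0,0.3,0,0,0,0,0,0,0.3])

```text
clock: 20.12
position: [0.4808, 0.2595, 0.0229]
ee_rot: [0.0, -0.0, 1.0, 0.0]
contact_force: [-0.0, -0.5, 4.1]
width: 0.0409
```

>>> drive_tool(targets=[0,0,0,0,0,0,0.75,0,0,0,0,0,0,0.75,0,0,0,0,0,0,0.75,0,0,0,0,0,-20,0.75,0,0,0,0,0,-40,0.75,0,0,0,0,0,-40,0.75,0,0,0,-11,-47,0,0.75,0,0,0,-11,-47,0,0.75,0,0,0,-11,-47,0,0.75,0,0,0,-11,-47,0,0.75,0,0,0,-11,-47,0,0.75,0,0,0,-11,-47,0,0.75])

```text
clock: 21.62
position: [0.5467, -0.0243, 0.1222]
ee_rot: [0.0, -0.0, 1.0, 0.0]
contact_force: [-0.4, 0.9, -0.5]
width: 0.0637
```

>>> drive_tool(targets=[0,0,0,-11,-47,0,0.75,0,0,0,-11,-47,0,0.75,0,0,0,-10,-47,0,0.75,0,0,0,-10,-47,0,0.75,0,0,0,-10,-47,0,0.75,0,0,0,-10,-47,0,0.75,0,0,0,0,0,0,0.75,0,0,0,0,0,0,0.75])

```text
clock: 22.62
position: [0.6081, -0.3042, 0.1216]
ee_rot: [-0.001, 0.0, 1.0, 0.001]
contact_force: [-0.2, -0.1, -0.2]
width: 0.064
```

```bash
python3 - <<'E'
from meas import *
a=snap("side","pics/s5.png");b=snap("wrist","pics/w5.png")
cv2.imwrite("pics/m5.png",cv2.cvtColor(cv2.resize(np.hstack([a,b]),(800,300)),cv2.COLOR_RGB2BGR))
for e in blobs(b,"blue",1000): print(e[1][0],wray(e[1][0],.059))
E
```

```text
(248.88674926757812, 205.47315979003906) [ 0.60748337 -0.3062702   0.059     ]
```

View pics/m5.png

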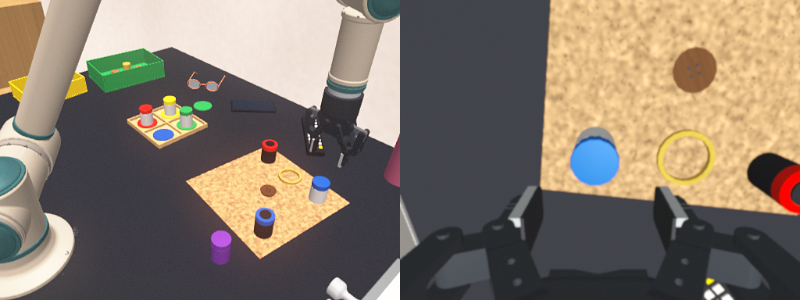

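Three tins stand in the tray. The plain blue lid is ahead at the wrist view's (249,205). The bangle is clear: its left edge is outside the finger path and low.

>>> drive_tool(targets=[0,0,0,0,-2,30,0.75,0,0,0,0,0,36,0.75,0,0,0,0,0,36,0.75,0,0,0,0,0,2,0.75,0,0,0,0,0,0,0.75,0,0,0,0,0,0,0.3,0,0,0,0,0,0,0.3,0,0,0,0,0,0,0.3,0,0,0,0,0,0,0.3,0,0,0,0,0,0,0.3])

```text
clock: 23.98
position: [0.61, -0.3073, 0.0205]
ee_rot: [0.002, -0.0, 1.0, -0.001]
contact_force: [-0.1, 1.2, 6.1]
width: 0.0411
```

>>> drive_tool(targets=[0,0,0,0,0,-20,0.3,0,0,0,0,0,-40,0.3,0,0,0,0,0,-40,0.3,0,0,0,13,47,0,0.3,0,0,0,13,47,0,0.3,0,0,0,13,47,0,0.3,0,0,0,13,47,0,0.3,0,0,0,13,47,0,0.3,0,0,0,13,47,0,0.3,0,0,0,13,47,0,0.3,0,0,0,13,47,0,0.3])

```text
clock: 25.35
position: [0.5039, 0.0706, 0.1187]
ee_rot: [0.0, 0.0, 1.0, 0.0]
contact_force: [0.1, 1.0, -1.0]
width: 0.0411
```

>>> drive_tool(targets=[0,0,0,13,47,0,0.3,0,0,0,11,50,0,0.3,0,0,0,0,0,0,0.3,0,0,0,0,0,0,0.3])

```text
clock: 25.85
position: [0.4805, 0.166, 0.1185]
ee_rot: [0.0, -0.001, 1.0, -0.0]
contact_force: [0.5, 0.3, -1.3]
width: 0.0413
```

>>> drive_tool(targets=[0,0,0,0,1,30,0.3,0,0,0,0,0,36,0.3,0,0,0,0,0,20,0.3,0,0,0,0,0,4,0.3,0,0,0,0,0,3,0.3,0,0,0,0,0,0,0.3,0,0,0,0,0,1,0.3,0,0,0,0,0,0,0.3,0,0,0,0,0,0,0.3])

```text
clock: 26.98
position: [0.4806, 0.1674, 0.0246]
ee_rot: [0.0, -0.0, 1.0, 0.0]
contact_force: [0.3, 0.0, -0.2]
width: 0.0409
```

>>> drive_tool(targets=[0,0,0,0,0,1,0.3,0,0,0,0,0,0,0.3,0,0,0,0,0,0,0.75,0,0,0,0,0,0,0.75,0,0,0,0,0,0,0.75,0,0,0,0,0,-20,0.75,0,0,0,0,0,-40,0.75,0,0,0,0,0,-40,0.75,0,0,0,50,0,-20,0.75,0,0,0,50,0,0,0.75,0,0,0,0,0,0,0.75,0,0,0,0,0,0,0.75])

```text
clock: 28.48
position: [0.3813, 0.1674, 0.1436]
ee_rot: [0.001, -0.0, 1.0, 0.0]
contact_force: [0.0, -0.5, -0.0]
width: 0.0638
```

```bash
python3 - <<'E'
from meas import *
a=snap("side","pics/s6.png");b=snap("scene","pics/c6.png");s=get_state();w=snap("wrist","pics/w6.png")
for n,im in(("side",a),("scene",b)):
    for c,p,W,h,A,B in sorted(lids(n,im)): print(n,c,np.round(p,1),W,h,np.round(A[:2],3),np.round(onz(n,p,.062)[:2],3))
print(s["clock"],s["position"])
E
```

```text
side blue [207. 153.] 17 13 [0.482 0.169] [0.479 0.164]
side blue [208.5 173.7] 26 13 [0.434 0.094] [0.431 0.09 ]
side blue [339.  274.5] 25 23 [ 0.426 -0.292] [ 0.424 -0.293]
side green [238.  139.8] 17 12 [0.577 0.171] [0.574 0.167]
side green [259.5 134.4] 24 13 [0.635 0.157] [0.632 0.153]
side red [186.  136.7] 17 13 [0.487 0.267] [0.484 0.263]
side red [345.  183.5] 21 17 [ 0.635 -0.125] [ 0.632 -0.128]
side yellow [216.5 126.3] 16 11 [0.578 0.263] [0.574 0.258]
side yellow [371.  223.6] 29 19 [ 0.572 -0.244] [ 0.568 -0.246]
scene blue [ 99.5 184.2] 22 19 [ 0.429 -0.29 ] [ 0.432 -0.289]
scene blue [312.  179.3] 27 19 [0.528 0.143] [0.53  0.141]
scene blue [314.  159.1] 19 18 [0.472 0.169] [0.475 0.168]
scene green [327.  209.7] 29 21 [0.612 0.142] [0.614 0.14 ]
scene green [330.5 190.9] 20 18 [0.568 0.168] [0.57  0.166]
scene red [196.  250.2] 23 23 [ 0.637 -0.124] [ 0.639 -0.124]
scene red [348.  170.9] 27 19 [0.525 0.228] [0.527 0.226]
scene red [352.5 153.2] 20 17 [0.476 0.261] [0.479 0.259]
28.575 [0.38194468 0.16739594 0.14341037]
```

View pics/s6.png

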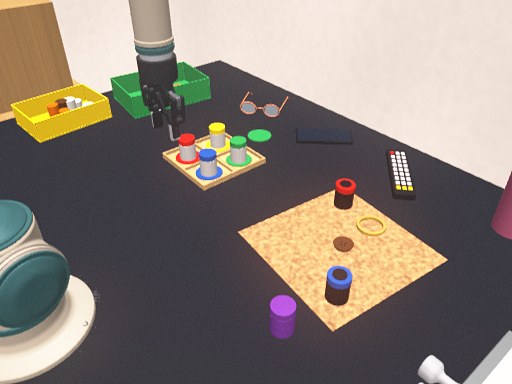

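View pics/c6.png

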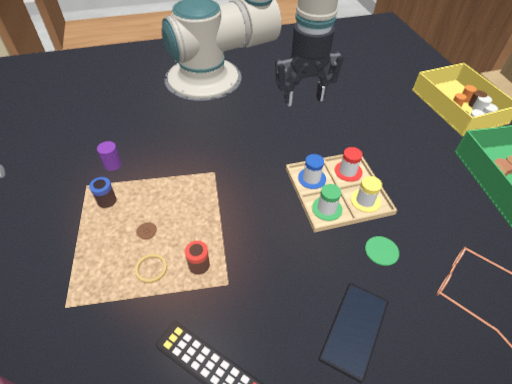

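View pics/w6.png

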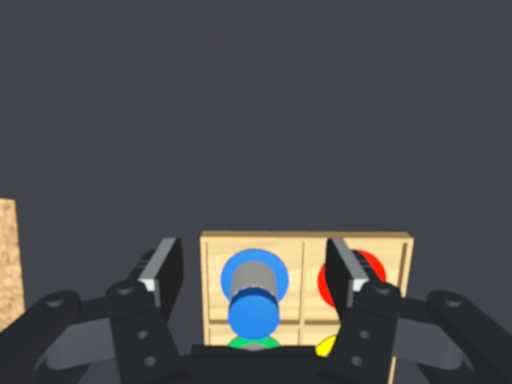

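All four tins stand upright on matching discs. Lid centres are within about 6 mm of the disc centres in both views, and the pots read the same pixels as at the start. The arm is clear, so I sign off.

```bash
python3 -c "
from rig import *
print(sign_off())"
```

```text
the job is handed in; nothing more can be done
None
```

All four bead tins now stand upright in the tray, each released on the disc of its lid's colour. I handed the job in at about 28.6 s on the robot's clock, well inside the 93 s limit; the sign-off gave no verdict.

- **Tins:** After the last release, the tins' lid centres measured within about 6 mm of their disc centres, against the 14 mm allowed. The side view covered all four. The scene view covered red, green and blue; its colour mask missed the yellow lid. The two views differed by up to about 5 mm.
- **Green disc:** I used the one in the tray, not the loose one further from the base.
- **Left alone:** Both glue pots sit at the same pixels as at the start, and the purple look-alike was not touched.
- **Arm:** It ended clear of everything, with no contact force to speak of.

No check failed.

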